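Close the curing tray and set the nitrogen purge valve two turns off its seat

ROBOT

A 6-joint arm with a two-finger parallel gripper is mounted at the origin on the work surface. World frame = base frame: x ahead of the robot, y to its left, z up, the work surface at z = 0. Lengths are in mm, angles in rad, forces in N, time in s.
With the tool pointing down it reaches from about 350 to 975 mm from the base axis. Payload 7.1 kg.
Tool frame: the origin (TCP) lies at the very end of the fingers, on their centre line; the grasp point (between the pads) lies 19 mm behind it; z points along the fingers, y is the direction in which the jaws open and shut (so a half turn about z gives the same grasp; the last joint's range is limited). The gripper opens to 88 mm and grips with 3 to 60 N. Pads are 20 mm wide; open, the fingers measure 115 mm over their backs; the gripper's body (75 mm by 178 mm) begins 61 mm behind the grasp point.
Start: joints at [1.208, 0.423, 1.63, -0, 1.089, -0.019], TCP at [210.635, 588.42, 222.675] pointing down, gripper open.
Joint ranges: [-3, 3], [-0.9, 2.11], [0.09, 2.58], [-1.31, 4.45], [0.11, 2.69], [-2.54, 2.54]. Speed limits (rad/s): [2.39, 2.39, 3.01, 3.14, 3.14, 3.14].

INTERFACE

Orientations are given as a rotation vector (axis times angle).
In Python, from workcell import readout, imaging, close_job gives the robot as it stands.
- The arm moves only by the tool carry_out, never from a script. Its argument "rows" is a list of rows, each a list of 3 entries, a list of its own where there are three numbers: the shift along the tool's x, y, z in m, then the turn, a rotation vector about the tool's x, y, z in rad, then the closure, from 0 (fully open) to 1 (shut). In form: [[[dx, dy, dz], [wx, wy, wz], hand], ...]. A call has 1 to 12 rows; each row shifts and turns the commanded pose from where the row before left it, along the tool's axes as they then stand; what a row does not reach is not made up. A row lasts 1/12 s, in which the tool goes at most 41.7 mm and 7.16 degrees, less where a joint would pass 70% of its speed; a pose out of reach is approached as far as the arm can. A call with a gripper value outside its range is refused whole. The fingers move at their own pace and stop on an object; the grip force is fixed at half the most. Time passes only in rows, so rows that do not move let the fingers close. It gives the time, the measured TCP pose, the force and the opening at its end, in the units of the state.
- readout.get_obs(): the state, without advancing time (a new reading comes with each control period).
- imaging.get_image(name): name is "scene" or "top" or "wrist"; returns the picture (384x512x3 uint8, red, green, blue); there is no depth.
- imaging.camera_params(name): a dict with "fx", "fy", "cx", "cy" (pixels), "rvec" (rotation vector, rad) and "tvec" (3), from world to camera coordinates, as OpenCV has them; the wrist camera has in their place "T_tool_cam" (4x4, takes a point from camera to tool coordinates, whose origin is the TCP and whose axes are the flange's). Camera axes: x right, y down, z forward; pixel columns grow to the right and rows downward; lengths in mm; the calibration is good to about 2 mm. A picture is of the moment at which its call begins: read the wrist's pose just before it. camera_params takes no time and is no camera call.
- close_job(): hands the job in, once; it reports no verdict.
The state is a dict: "t": time; "qpos": joint angles; "qvel": joint speeds; "joint_torque": joint torques, N m; "ee_pos": TCP position; "orientation": TCP orientation; "ft_force": force on the tool from outside, world axes, zero at the start; "moment": the same for the moment, N m; "width": finger opening in mm.
Only numpy, scipy, OpenCV 4.12 (cv2) and the standard library are available. Lean on these libraries where they do the work, as an engineer would, in place of code of your own. Each camera call takes 0.05 s, during which the arm holds its last target.

TASK

Get the resin curing unit ready for its nitrogen purge: first push its slide-out tray fully home, then, by the revolving handle on the valve's handwheel, wind the purge valve shut (clockwise seen from above) until it comes up against its stop and back it off exactly two full turns. Finish while still gripping that handle at the two-turn setting and keep it still, because a colleague will now tighten the lock nut under the wheel. Leave the wash bottle, the scraper and the wire basket where they stand.

Things in the scene. Friction and masses are not known exactly. Their poses are not given: they have to be found in the camera images.
- cure_unit: Resin curing unit, a black box 280 mm deep (its x), 260 mm wide (its y) and 205 mm high, fixed to the bench to the robot's left. Origin: centre of its underside. Its front looks along its own -x, roughly towards the robot's right (world -y). The tray slides out of the front along its own -x
- tray (a joint): How far the tray is pulled out, in m: 0 = fully home against its stop, grows as it is pulled out (at most 0.17; starts between 0.08 and 0.15 m out). It stays where it is left; sliding it takes about 3 N plus 6 N per m/s
- tray_handle (a point): Middle of the tray's steel bar handle, which lies level across the tray's front (along the unit's y), 165 mm above the bench, 120 mm long, bar 11 mm thick, its centre line 35 mm in front of the tray's front panel. Moves with the tray. The front panel is 260 mm wide, from 45 to 203 mm above the bench, and when home its outer face stands 16 mm proud of the box. Axes as cure_unit: +x is the pushing direction
- valve: Stainless globe valve of the nitrogen line, fixed to the bench to the robot's right: a pipe comes up through the bench, runs level through the valve at 62 mm height and goes down again, 270 mm long over its two bench flanges (along its own x), the upright stem in the middle. Origin: on the bench under the stem; z up
- valve_axis (a point): Point on the upright axis of the valve's stem, at the middle height of the handwheel's rim, 170 mm above the bench. The handwheel is a dark steel ring of 50 mm radius (to the middle of the 15 mm thick rim) with three spokes and a hub that rises 16 mm above the rim's middle; the wheel stays at this height as it turns
- valve_wheel (a joint): Angle of the handwheel in rad from its closed stop: 0 = shut against the stop, grows as the valve is opened (anticlockwise seen from above), 6.283 per turn, 12.566 = two turns open. It starts between 1.2 and 6.8 rad open. At 0 the handle lies on the valve's own -x side of the stem. Stiff gland: it stays where it is left, and takes about 0.12 N m (some 2.5 N at the handle) to turn, a little more when turned fast
- crank_handle: Upright black revolving handle on the rim of the handwheel, 50 mm from the stem's axis: 24 mm diameter, 62 mm long, from 184 to 246 mm above the bench, free to spin on its own pin, so that a gripper holding it need not turn as the wheel goes round. Origin: on its axis at mid-length, 215 mm above the bench and 45 mm above the middle of the rim
- wash_bottle: White plastic bottle, 60 mm diameter, 160 mm high, loose on the bench. Origin: centre of its underside
- scraper: Flat scraper about 200 mm long with a 65 mm wide blade and a 20 mm thick wooden handle, lying loose on the bench along its own x. Origin: on its underside
- wash_basket: Empty steel wire basket 140 x 100 x 60 mm, loose on the bench. Origin: centre of its underside

How it is judged:
By the outcome, as a careful person would: the job done as asked, in the order asked, and still so for the second after the job is handed in, while the arm keeps its last pose, push and grip.
It also fails if it takes over 72 s, if anything falls off the work surface, if the arm or the gripper's body presses on something with over 40 N, if the wrist force passes 120 N, or if a joint passes its speed limit or range.

## Working session

There is one attempt and no reset: what is moved stays moved. The work goes in short steps, Python scripts to look and compute and a tool call to move; the robot and the scene stay as the last step left them, time stands still between calls to the robot, and variables do not carry over. Pictures are saved under pics/ and viewed, and the job is handed in when it is done.

Besides the shell and the picture viewer there is one more tool, called by a JSON object that holds its "fn" and its "kwargs", one argument or row to a line. carry_out: Moves the arm, as the interface text tells. Its arguments: {"type":"object","properties":{"rows":{"type":"array","items":{"type":"array"}}},"required":["rows"]}

```bash
mkdir -p pics; ls
python3 - <<'E'
from workcell import readout, imaging
import cv2
o=readout.get_obs(); print(o)
for n in ("scene","top"):
    im=imaging.get_image(n); cv2.imwrite(f"pics/{n}0.png",im[:,:,::-1]); print(n,imaging.camera_params(n))
print(imaging.camera_params("wrist"))
E
```

```text
pics
{'t': 0.0, 'qpos': array([ 1.20800375e+00,  4.23845631e-01,  1.63068475e+00,  1.66022473e-05,
        1.08861547e+00, -1.89597122e-02]), 'qvel': array([ 1.34224197e-03, -1.56484055e-03,  3.29174879e-04, -1.03236310e-03,
       -3.49772130e-06, -1.67033089e-03]), 'joint_torque': array([-7.79828533e-04, -5.44626546e+01, -2.73666447e+01,  6.42977818e-02,
        2.27958133e-02, -1.48597037e-04]), 'ee_pos': array([210.43476229, 587.91203427, 221.900777  ]), 'orientation': array([-5.37393801e-01, -3.09497407e+00,  2.39083871e-03]), 'ft_force': array([-0.5215963 ,  0.16372412, -0.32691555]), 'moment': array([0.01800238, 0.02184044, 0.07112248]), 'width': 88.08562882759996}
scene {'fx': 360.1026678923894, 'fy': 360.1026678923894, 'cx': 258.2453793993216, 'cy': 188.01307952562254, 'rvec': array([ 2.75629017,  0.73007848, -0.11226199]), 'tvec': array([-495.51143675, -260.52051693, 1501.80987227])}
top {'fx': 365.9362069769667, 'fy': 365.9362069769667, 'cx': 255.27669318210454, 'cy': 189.37595656772385, 'rvec': array([ 2.13153376, -2.17354674,  0.10412314]), 'tvec': array([  15.75654571,  581.61576183, 1308.7582266 ])}
{'fx': 318.36491189479904, 'fy': 318.36491189479904, 'cx': 256.3377752271714, 'cy': 188.14378955732874, 'T_tool_cam': array([[ 3.12709731e-04, -9.62664339e-01, -2.70697752e-01,
         7.49050252e+01],
       [ 9.99999902e-01,  2.15873553e-04,  3.87502031e-04,
        -5.71684134e-01],
       [-3.14597901e-04, -2.70697847e-01,  9.62664312e-01,
        -1.63082557e+02],
       [ 0.00000000e+00,  0.00000000e+00,  0.00000000e+00,
         1.00000000e+00]])}
```

View pics/scene0.png

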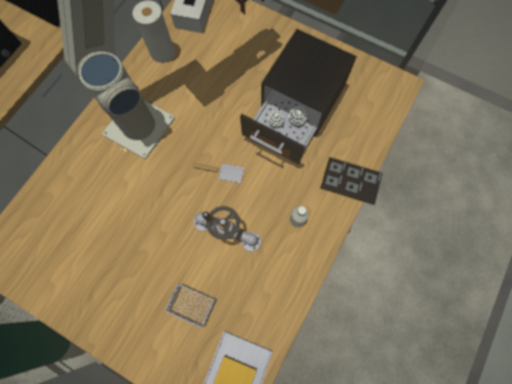

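View pics/top0.png

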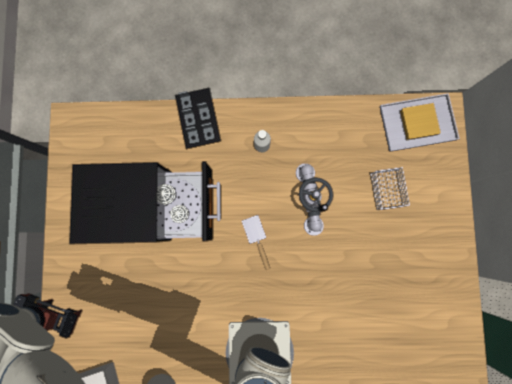

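The top view shows the unit at left with its tray bar handle near (218,200). The valve wheel is near (315,195), with the black crank knob near (324,207). The scraper is at (255,240), the bottle at (262,140) and the basket at (390,188). Next I'll measure from enlarged crops.

```bash
cat > h.py <<'E'
import numpy as np, cv2
from workcell import readout, imaging
from scipy.spatial.transform import Rotation as R
def cam(n,obs=None):
    p=imaging.camera_params(n); K=np.array([[p['fx'],0,p['cx']],[0,p['fy'],p['cy']],[0,0,1.]])
    if n=='wrist':
        T=np.eye(4);T[:3,:3]=R.from_rotvec(obs['orientation']).as_matrix();T[:3,3]=obs['ee_pos']
        W=T@p['T_tool_cam']; return K,W[:3,:3],W[:3,3]
    Rm=R.from_rotvec(p['rvec']).as_matrix(); return K,Rm.T,-Rm.T@p['tvec']
def ray(c,uv):
    K,Rw,C=c; d=Rw@np.linalg.solve(K,[uv[0],uv[1],1.]); return C,d/np.linalg.norm(d)
def onz(c,uv,z):
    C,d=ray(c,uv); return C+d*(z-C[2])/d[2]
def proj(c,P):
    K,Rw,C=c; q=K@(Rw.T@(np.asarray(P,float)-C)); return q[:2]/q[2]
E
python3 - <<'E'
from h import *
t=cv2.imread('pics/top0.png'); s=cv2.imread('pics/scene0.png')
a=t[145:245,150:350]; cv2.imwrite('pics/c1.png',cv2.resize(a,None,fx=4,fy=4,interpolation=cv2.INTER_CUBIC))
a=s[100:260,180:330]; cv2.imwrite('pics/c2.png',cv2.resize(a,None,fx=3.7,fy=3.7,interpolation=cv2.INTER_CUBIC))
for n in('top','scene'): print(n,cam(n)[2])
c=cam('top')
print('tray handle',onz(c,(218,185),165),onz(c,(218,218),165)); print('wheel',onz(c,(315,195),170)); print('knob',onz(c,(324,207),246))
print('base',proj(c,[0,0,0]),'tcp',proj(c,[210,588,222]))
E
```

```text
top [ 426.3626287   -19.85212319 1367.18472083]
scene [ 774.6138725  -353.45622772 1357.89449507]
tray handle [583.70441326 125.48997601 165.        ] [474.40913384 126.20646859 165.        ]
wheel [ 543.33162905 -193.47389235  170.        ]
knob [ 498.5111064  -208.49922401  246.        ]
base [259.68231254 351.99901519] tcp [ 66.192631   306.50862906]
```

View pics/c1.png

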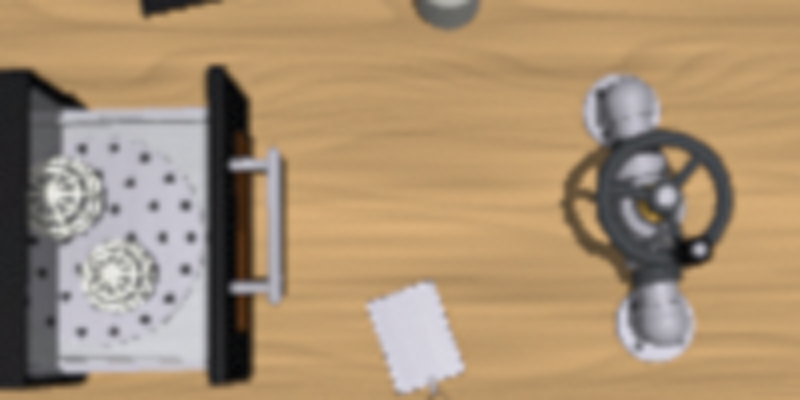

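View pics/c2.png

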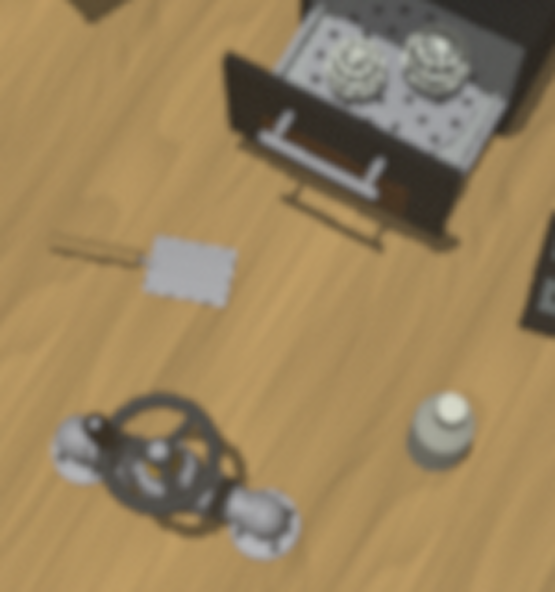

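The crops give the bar ends at top pixels (219,182.5) and (219,220.5). The hub is at (316,194) in the top view and (222.7,223) in the scene view. The knob top is at (324.5,207) and (205.7,214.6). I'll triangulate these and compute the tool axes.

Run:
```python
from h import *
np.set_printoptions(precision=2,suppress=True)
f=lambda u,v,o,k:((u+.5)/k-.5+o[0],(v+.5)/k-.5+o[1])
T=lambda u,v:f(u,v,(150,145),4); S=lambda u,v:f(u,v,(180,100),3.7)
t,s=cam('top'),cam('scene')
def tri(a,b):
    A=[];B=[]
    M=np.zeros((3,3));q=np.zeros(3)
    for c,p in((t,a),(s,b)):
        C,d=ray(c,p);P=np.eye(3)-np.outer(d,d);M+=P;q+=P@C
    return np.linalg.solve(M,q)
for nm,a,b,z in(('hub',T(664,196),S(158,452),190),('knob',T(698,248),S(95,422),246),('barA',T(276,152),S(263,136),165),('barB',T(276,300),S(375,192),165)):
    print(nm,'tri',tri(a,b),'top',onz(t,a,z),'scene',onz(s,b,z))
print('flanges',onz(t,T(622,112),62),onz(t,T(655,322),62),onz(s,S(80,450),62),onz(s,S(265,522),62))
print('bottle',onz(t,(262,134),160),'scr',onz(t,T(415,335),0))
print('front top',onz(t,T(215,68),203),onz(t,T(215,380),203))
o=readout.get_obs();print(R.from_rotvec(o['orientation']).as_matrix())
```

```text
hub tri [ 546.69 -197.66  167.03] top [ 545.79 -192.75  190.  ] scene [ 549.66 -202.16  190.  ]
knob tri [ 499.11 -211.56  237.46] top [ 499.65 -208.93  246.  ] scene [ 500.08 -213.79  246.  ]
barA tri [541.96  69.35 372.81] top [591.62 123.36 165.  ] scene [470.28 121.03 165.  ]
barB tri [519.51 179.1  -50.81] top [469.05 124.19 165.  ] scene [594.06 123.28 165.  ]
flanges [ 635.52 -176.7    62.  ] [ 446.9  -199.43   62.  ] [ 456.86 -222.08   62.  ] [ 651.66 -193.21   62.  ]
bottle [755.03 -24.07 160.  ] scr [440.02  14.76   0.  ]
front top [656.12 167.9  203.  ] [405.55 168.38 203.  ]
[[-0.94  0.34 -0.  ]
 [ 0.34  0.94 -0.  ]
 [ 0.   -0.   -1.  ]]
```

{"fn": "carry_out", "kwargs": {
  "rows": [
    [[0,0,-0.035],[0,0,0.1225],1],
    [[0,0,-0.035],[0,0,0.1225],1],
    [[0,0,-0.03],[0,0,0.1225],1],
    [[0,0,0],[0,0,0.1225],1],
    [[0,0,0],[0,0,0.1225],1],
    [[0,0,0],[0,0,0.1225],1],
    [[0,0,0],[0,0,0.1225],1],
    [[0,0,0],[0,0,0.1225],1],
    [[0,0,0],[0,0,0.1225],1],
    [[0,0,0],[0,0,0.1225],1]
  ]
}}

```text
t: 0.93
ee_pos: [210.5, 588.1, 322.2]
orientation: [2.226, 2.217, -0.001]
ft_force: [0.0, -0.2, 0.1]
width: 24.4
```

{"fn": "carry_out", "kwargs": {
  "rows": [
    [[-0.0293,0.0177,0],[0,0,0],1],
    [[-0.0293,0.0177,0],[0,0,0],1],
    [[-0.0293,0.0177,0],[0,0,0],1],
    [[-0.0293,0.0177,0],[0,0,0],1],
    [[-0.0293,0.0177,0],[0,0,0],1],
    [[-0.0293,0.0177,0],[0,0,0],1],
    [[-0.0293,0.0177,0],[0,0,0],1],
    [[-0.0293,0.0177,0],[0,0,0],1],
    [[-0.0293,0.0177,0],[0,0,0],1],
    [[-0.0293,0.0177,0],[0,0,0],1],
    [[-0.0293,0.0177,0],[0,0,0],1],
    [[-0.0293,0.0177,0],[0,0,0],1]
  ]
}}

```text
t: 1.93
ee_pos: [424.1, 235.6, 322.5]
orientation: [-2.219, -2.224, 0.001]
ft_force: [0.1, 1.0, -0.4]
width: 0.5
```

{"fn": "carry_out", "kwargs": {
  "rows": [
    [[-0.0293,0.0177,0],[0,0,0],1],
    [[-0.0293,0.0177,0],[0,0,0],1],
    [[-0.0293,0.0177,0],[0,0,0],1],
    [[-0.0293,0.0177,0],[0,0,0],1],
    [[-0.0293,0.0177,0],[0,0,0],1],
    [[-0.0293,0.0177,0],[0,0,0],1],
    [[0,0,0],[0,0,0],1]
  ]
}}

```text
t: 2.52
ee_pos: [532.5, 57.5, 322.3]
orientation: [2.222, 2.218, -0.001]
ft_force: [-0.8, 0.7, 0.3]
width: 0.5
```

Run:
```python
from h import *
o=readout.get_obs();im=imaging.get_image('wrist');cv2.imwrite('pics/w1.png',im[:,:,::-1]);np.save('w1.npy',np.r_[o['ee_pos'],o['orientation']])
c=cam('wrist',o);print(o['ee_pos'],[proj(c,p) for p in([530,123,165],[590,123,165],[470,123,165])])
```

```text
[532.5027094   57.501455   322.34499858] [array([254.51909059, 107.31051474]), array([316.02029332, 107.21403092]), array([193.00985217, 107.40701117])]
```

View pics/w1.png

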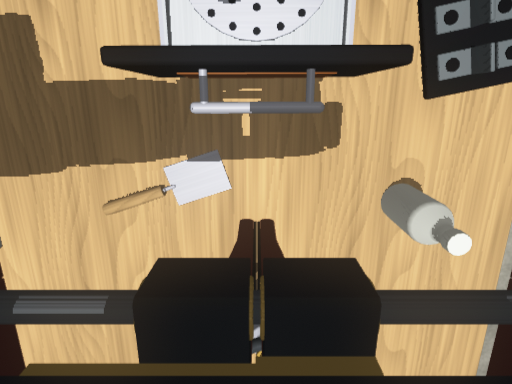

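The bar is at row 107, cols 192–323, which matches the prediction, so it is at y≈123 with its middle at x≈533. Now I'll go down in front of it.

{"fn": "carry_out", "kwargs": {
  "rows": [
    [[0,0,0.035],[0,0,0],1],
    [[0,0,0.035],[0,0,0],1],
    [[0,0,0.035],[0,0,0],1],
    [[0,0,0.035],[0,0,0],1],
    [[0,0,0.035],[0,0,0],1],
    [[0.013,0,0],[0,0,0],1],
    [[0.013,0,0],[0,0,0],1],
    [[0.012,0,0],[0,0,0],1],
    [[0.008,0,0],[0,0,0],1],
    [[0.008,0,0],[0,0,0],1],
    [[0.008,0,0],[0,0,0],1],
    [[0.008,0,0],[0,0,0],1]
  ]
}}

```text
t: 3.57
ee_pos: [531.1, 132.6, 149.2]
orientation: [2.218, 2.223, 0.004]
ft_force: [0.8, -3.8, 2.4]
width: 0.6
```

{"fn": "carry_out", "kwargs": {
  "rows": [
    [[0.008,0,0],[0,0,0],1],
    [[0.008,0,0],[0,0,0],1],
    [[0.008,0,0],[0,0,0],1],
    [[0.008,0,0],[0,0,0],1],
    [[0.008,0,0],[0,0,0],1]
  ]
}}

```text
t: 3.98
ee_pos: [530.1, 172.3, 147.7]
orientation: [2.219, 2.223, -0.0]
ft_force: [1.3, -4.3, 2.8]
width: 0.6
```

{"fn": "carry_out", "kwargs": {
  "rows": [
    [[0.004,0,0],[0,0,0],1],
    [[0.004,0,0],[0,0,0],1],
    [[0.004,0,0],[0,0,0],1]
  ]
}}

```text
t: 4.23
ee_pos: [530.0, 184.0, 147.5]
orientation: [-2.219, -2.224, 0.0]
ft_force: [1.0, -3.4, 1.9]
width: 0.5
```

Run:
```python
from h import *
for n in('top','wrist'):
    im=imaging.get_image(n);
    if n=='top': im=cv2.resize(im[140:255,60:260],None,fx=4,fy=4)
    cv2.imwrite(f'pics/{n}2.png',im[:,:,::-1])
```

```text
(no output)
```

View pics/top2.png

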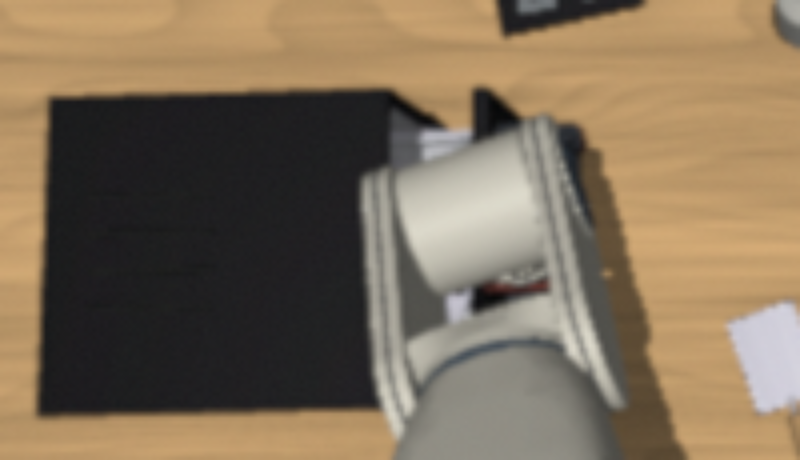

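View pics/wrist2.png

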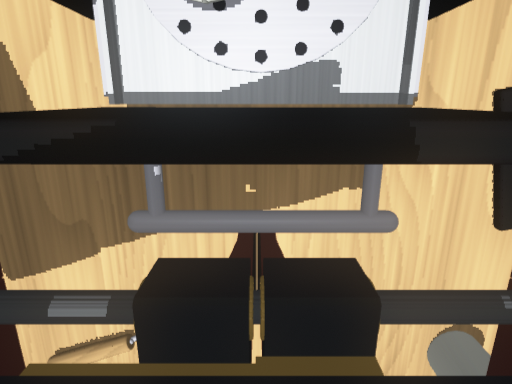

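The tray is still well out: the front panel is about 40 mm short of home in the top view. The fingers are centred on the bar.

{"fn": "carry_out", "kwargs": {
  "rows": [
    [[0.007,0,0],[0,0,0],1],
    [[0.007,0,0],[0,0,0],1],
    [[0.007,0,0],[0,0,0],1],
    [[0.004,0,0],[0,0,0],1],
    [[0.003,0,0],[0,0,0],1]
  ]
}}

```text
t: 4.75
ee_pos: [529.6, 212.3, 147.4]
orientation: [-2.218, -2.224, 0.001]
ft_force: [0.5, -2.8, -0.4]
width: 0.3
```

{"fn": "carry_out", "kwargs": {
  "rows": [
    [[0.002,0,0],[0,0,0],1],
    [[0.002,0,0],[0,0,0],1],
    [[0.002,0,0],[0,0,0],1]
  ]
}}

```text
t: 5.0
ee_pos: [529.5, 217.7, 147.4]
orientation: [-2.219, -2.223, 0.001]
ft_force: [-1.7, -3.4, -1.6]
width: 0.6
```

{"fn": "carry_out", "kwargs": {
  "rows": [
    [[0.002,0,0],[0,0,0],1],
    [[0.002,0,0],[0,0,0],1]
  ]
}}

```text
t: 5.17
ee_pos: [529.6, 221.6, 147.4]
orientation: [-2.219, -2.223, 0.001]
ft_force: [-0.8, -3.3, -1.6]
width: 0.2
```

{"fn": "carry_out", "kwargs": {
  "rows": [
    [[0.002,0,0],[0,0,0],1],
    [[0.002,0,0],[0,0,0],1]
  ]
}}

```text
t: 5.33
ee_pos: [529.7, 225.7, 147.5]
orientation: [-2.219, -2.223, 0.001]
ft_force: [-0.9, -2.9, -1.2]
width: 0.4
```

{"fn": "carry_out", "kwargs": {
  "rows": [
    [[0.002,0,0],[0,0,0],1],
    [[0.002,0,0],[0,0,0],1]
  ]
}}

```text
t: 5.5
ee_pos: [529.9, 229.8, 147.6]
orientation: [-2.219, -2.224, 0.0]
ft_force: [-0.9, -3.2, -1.9]
width: 0.4
```

{"fn": "carry_out", "kwargs": {
  "rows": [
    [[0.002,0,0],[0,0,0],1],
    [[0.002,0,0],[0,0,0],1]
  ]
}}

```text
t: 5.67
ee_pos: [529.9, 233.8, 147.7]
orientation: [-2.219, -2.224, 0.0]
ft_force: [-1.7, -2.7, -0.6]
width: 0.6
```

{"fn": "carry_out", "kwargs": {
  "rows": [
    [[0.002,0,0],[0,0,0],1],
    [[0.002,0,0],[0,0,0],1]
  ]
}}

```text
t: 5.83
ee_pos: [529.9, 237.8, 147.7]
orientation: [-2.219, -2.224, 0.0]
ft_force: [-1.7, -3.8, -1.0]
width: 0.3
```

{"fn": "carry_out", "kwargs": {
  "rows": [
    [[0.002,0,0],[0,0,0],1],
    [[0.002,0,0],[0,0,0],1]
  ]
}}

```text
t: 6.0
ee_pos: [529.9, 241.9, 147.7]
orientation: [-2.219, -2.224, -0.0]
ft_force: [-1.6, -3.0, -1.9]
width: 0.5
```

{"fn": "carry_out", "kwargs": {
  "rows": [
    [[0.002,0,0],[0,0,0],1],
    [[0.001,0,0],[0,0,0],1]
  ]
}}

```text
t: 6.17
ee_pos: [530.0, 245.0, 147.7]
orientation: [2.219, 2.224, 0.0]
ft_force: [-1.3, -2.8, -1.6]
width: 0.8
```

{"fn": "carry_out", "kwargs": {
  "rows": [
    [[0.002,0,0],[0,0,0],1],
    [[0.002,0,0],[0,0,0],1]
  ]
}}

```text
t: 6.33
ee_pos: [530.0, 248.8, 147.7]
orientation: [2.219, 2.223, 0.0]
ft_force: [-0.4, -3.2, -0.9]
width: 0.3
```

{"fn": "carry_out", "kwargs": {
  "rows": [
    [[0.002,0,0],[0,0,0],1],
    [[0.002,0,0],[0,0,0],1]
  ]
}}

```text
t: 6.5
ee_pos: [529.9, 250.1, 147.7]
orientation: [2.215, 2.223, -0.007]
ft_force: [0.7, -25.4, 5.9]
width: 0.8
```

Run:
```python
from h import *
print(readout.get_obs()['ft_force'])
im=imaging.get_image('scene');im=cv2.resize(im[20:180,210:390],None,fx=3.7,fy=3.7)
cv2.imwrite(f'pics/s3.png',im[:,:,::-1])
im=imaging.get_image('wrist');cv2.imwrite(f'pics/w3.png',im[:,:,::-1])
```

```text
[  0.71926249 -25.35869526   5.94007772]
```

View pics/s3.png

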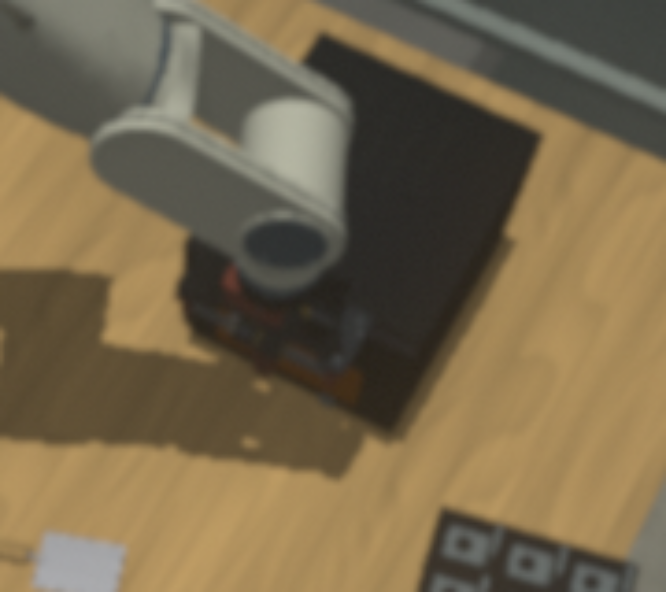

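View pics/w3.png

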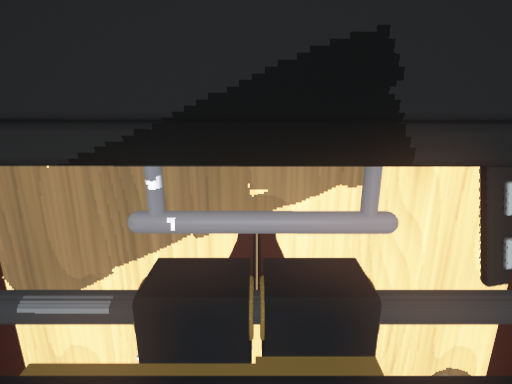

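The force rose to 25 N at y = 250, and the tray's front face is flush in the pictures, with the interior hidden. The tray is home. I'll retreat and go past the valve for a wrist view, with fingers open.

{"fn": "carry_out", "kwargs": {
  "rows": [
    [[-0.01,0,0],[0,0,0],1],
    [[-0.02,0,0],[0,0,0],1],
    [[-0.03,0,0],[0,0,0],1],
    [[-0.025,0,-0.03],[0,0,0],1],
    [[-0.025,0,-0.03],[0,0,0],1],
    [[-0.025,0,-0.03],[0,0,0],1],
    [[-0.025,0,-0.03],[0,0,0],0],
    [[-0.025,0,-0.03],[0,0,0],0],
    [[-0.025,0,-0.03],[0,0,0],0],
    [[-0.035,0,0],[0,0,0],0],
    [[-0.035,0,0],[0,0,0],0],
    [[-0.035,0,0],[0,0,0],0]
  ]
}}

```text
t: 7.6
ee_pos: [531.7, -63.5, 329.5]
orientation: [2.216, 2.222, 0.006]
ft_force: [0.3, -0.2, -0.2]
width: 36.7
```

{"fn": "carry_out", "kwargs": {
  "rows": [
    [[-0.035,0,0],[0,0,0],0],
    [[-0.035,0,0],[0,0,0],0],
    [[-0.035,0,0],[0,0,0],0],
    [[-0.035,0,0],[0,0,0],0],
    [[-0.035,0,0],[0,0,0],0],
    [[-0.035,0,0],[0,0,0],0],
    [[-0.025,0,0],[0,0,0],0],
    [[0,0,0],[0,0,0],0],
    [[0,0,0],[0,0,0],0]
  ]
}}

```text
t: 8.35
ee_pos: [531.5, -298.5, 327.9]
orientation: [2.221, 2.22, 0.002]
ft_force: [0.4, -0.1, -0.1]
width: 87.2
```

Run:
```python
from h import *
o=readout.get_obs();print(o['ee_pos'],o['ft_force'],o['qpos'])
im=imaging.get_image('wrist');cv2.imwrite(f'pics/w4.png',im[:,:,::-1])
im=imaging.get_image('top');cv2.imwrite('pics/t4.png',cv2.resize(im[140:255,60:260],None,fx=4,fy=4)[:,:,::-1])
np.save('w4.npy',np.r_[o['ee_pos'],o['orientation']])
```

```text
[ 531.53030678 -298.4675401   327.94937944] [ 0.40153429 -0.09969263 -0.06977907] [-5.31631026e-01  2.99943618e-01  1.56050115e+00  9.45645827e-04
  1.27943228e+00 -5.31628940e-01]
```

View pics/w4.png

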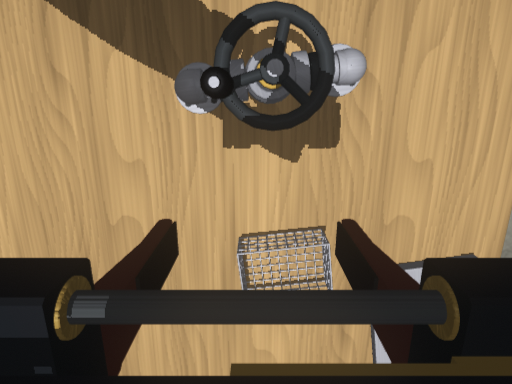

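View pics/t4.png

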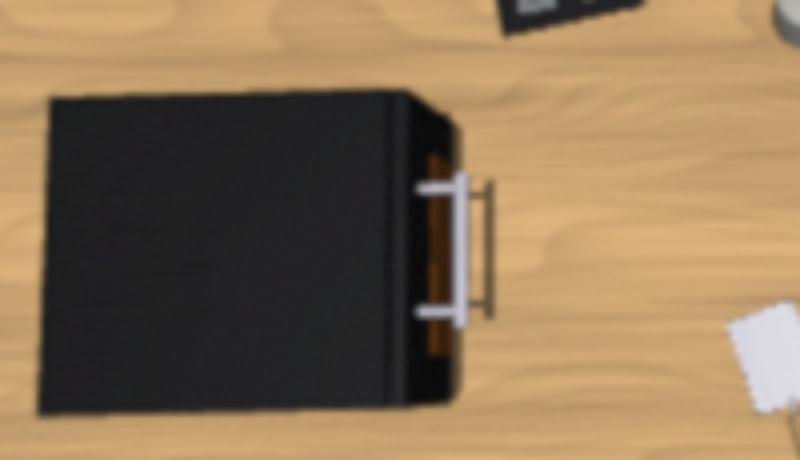

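The wrist view shows the rim as a ring centred near (274.5,66), with the knob top at about (216,82). The top view confirms the tray is home.

Run:
```python
from h import *
np.set_printoptions(precision=1,suppress=True)
a=np.load('w4.npy');c=cam('wrist',dict(ee_pos=a[:3],orientation=a[3:]))
im=cv2.imread('pics/w4.png');g=im.max(2)
m=((g<48)).astype(np.uint8);m[140:]=0
n,l,st,ce=cv2.connectedComponentsWithStats(m)
k=1+np.argmax(st[1:,4]);print(st[k],ce[k])
cv2.imwrite('pics/m4.png',cv2.resize((l==k)[0:150,150:400].astype(np.uint8)*255,None,fx=3,fy=3))
cv2.imwrite('pics/m4b.png',cv2.resize(im[0:150,150:400],None,fx=3,fy=3,interpolation=cv2.INTER_CUBIC))
print('rim ctr',onz(c,(274.5,66),172),'edges',onz(c,(214,66),170),onz(c,(335,66),170),onz(c,(274.5,2),170),onz(c,(274.5,131),170))
print('hub',onz(c,(275,68),186),'knob',onz(c,(216,82),246))
print('pipe',onz(c,(348,65),62),onz(c,(200,87),62))
```

```text
[ 200   12  133  118 4397] [270.4  79.6]
rim ctr [ 548.  -195.1  172. ] edges [ 490.9 -194.9  170. ] [ 605.3 -194.9  170. ] [ 547.2 -140.9  170. ] [ 549.  -255.7  170. ]
hub [ 547.7 -198.1  186. ] knob [ 501.3 -212.9  246. ]
pipe [ 646.9 -183.7   62. ] [ 458.7 -210.2   62. ]
```

View pics/m4b.png

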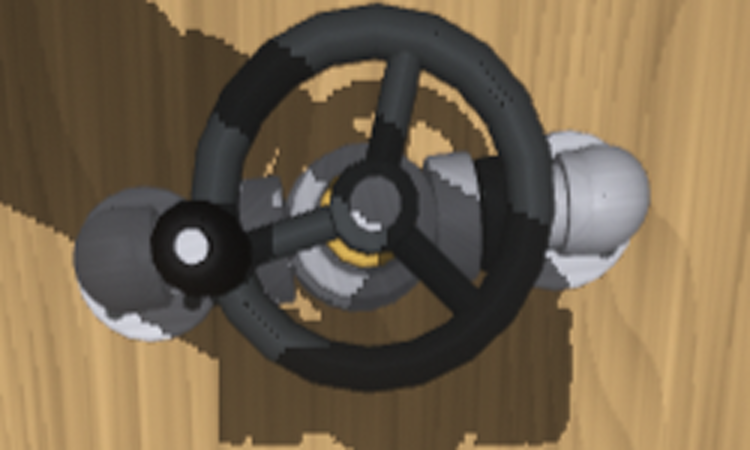

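{"fn": "carry_out", "kwargs": {
  "rows": [
    [[0.029,-0.011,0],[0,0,0],0],
    [[0.029,-0.011,0],[0,0,0],0],
    [[0.028,-0.01,0],[0,0,0],0],
    [[0,0,0.01],[0,0,0],0],
    [[0,0,0.03],[0,0,0],0],
    [[0,0,0.03],[0,0,0],0],
    [[0,0,0.02],[0,0,0],0],
    [[0,0,0],[0,0,0],0]
  ]
}}

```text
t: 9.12
ee_pos: [496.8, -209.3, 233.8]
orientation: [-2.213, -2.221, 0.003]
ft_force: [-0.8, 0.2, -0.2]
width: 87.5
```

Run:
```python
from h import *
np.set_printoptions(precision=1,suppress=True)
o=readout.get_obs();print(o['ee_pos'],o['ft_force'])
im=imaging.get_image('wrist');cv2.imwrite(f'pics/w5.png',im[:,:,::-1])
c=cam('wrist',o);print(proj(c,[499.2,-212.2,246]))
```

```text
[ 496.8 -209.3  233.8] [-0.8  0.2 -0.2]
[262.7 251.5]
```

View pics/w5.png

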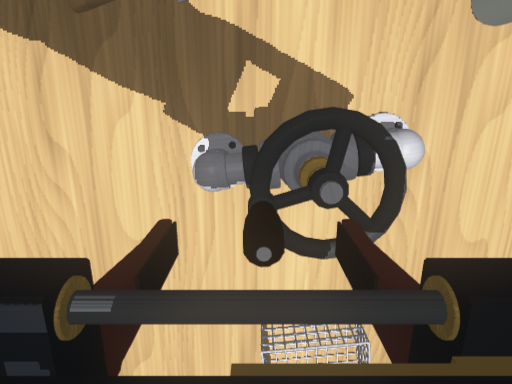

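The pin cap is at (263.5,253.5), which matches the prediction. I'll go down and close.

{"fn": "carry_out", "kwargs": {
  "rows": [
    [[-0.0035,0.0025,0.01],[0,0,0],0],
    [[0,0,0.012],[0,0,0],0],
    [[0,0,0.012],[0,0,0],0],
    [[0,0,0],[0,0,0],1],
    [[0,0,0],[0,0,0],1],
    [[0,0,0],[0,0,0],1],
    [[0,0,0],[0,0,0],1],
    [[0,0,0],[0,0,0],1],
    [[0,0,0],[0,0,0],1],
    [[0,0,0],[0,0,0],1],
    [[0,0,0],[0,0,0],1],
    [[0,0,0],[0,0,0],1]
  ]
}}

```text
t: 10.17
ee_pos: [501.4, -214.9, 203.8]
orientation: [2.219, 2.224, 0.0]
ft_force: [0.2, -0.6, 0.4]
width: 31.5
```

Run:
```python
from h import *
np.set_printoptions(precision=2,suppress=True)
o=readout.get_obs();print(o['ee_pos'],o['ft_force'],o['width'])
im=imaging.get_image('wrist');cv2.imwrite(f'pics/w6.png',im[:,:,::-1])
```

```text
[ 501.38 -214.93  203.79] [ 0.21 -0.63  0.44] 31.54511280834611
```

View pics/w6.png

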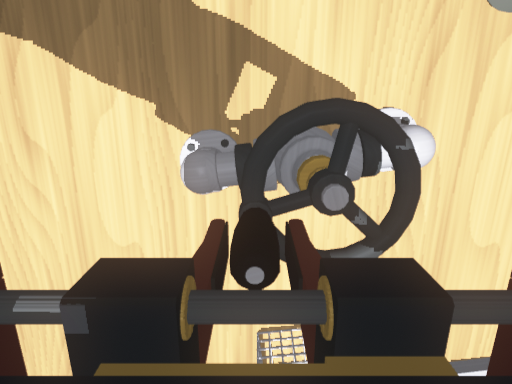

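{"fn": "carry_out", "kwargs": {
  "rows": [
    [[0,0,0],[0,0,0],1],
    [[0,0,0],[0,0,0],1],
    [[0,0,0],[0,0,0],1],
    [[0,0,0],[0,0,0],1],
    [[0,0,0],[0,0,0],1]
  ]
}}

```text
t: 10.63
ee_pos: [500.6, -214.9, 203.6]
orientation: [-2.218, -2.223, 0.001]
ft_force: [-5.1, -0.7, 4.3]
width: 23.5
```

Run:
```python
import numpy as np
th=np.radians(197.5-15*np.arange(25));p=50*np.c_[np.cos(th),np.sin(th)];d=np.diff(p,axis=0)
for t,x in zip(np.degrees(th),d): print(round(t,1),[round(x[1]/1e3,4),round(x[0]/1e3,4)])
```

```text
197.5 [np.float64(0.0129), np.float64(-0.0023)]
182.5 [np.float64(0.013), np.float64(0.0011)]
167.5 [np.float64(0.0123), np.float64(0.0045)]
152.5 [np.float64(0.0107), np.float64(0.0075)]
137.5 [np.float64(0.0084), np.float64(0.01)]
122.5 [np.float64(0.0055), np.float64(0.0118)]
107.5 [np.float64(0.0023), np.float64(0.0129)]
92.5 [np.float64(-0.0011), np.float64(0.013)]
77.5 [np.float64(-0.0045), np.float64(0.0123)]
62.5 [np.float64(-0.0075), np.float64(0.0107)]
47.5 [np.float64(-0.01), np.float64(0.0084)]
32.5 [np.float64(-0.0118), np.float64(0.0055)]
17.5 [np.float64(-0.0129), np.float64(0.0023)]
2.5 [np.float64(-0.013), np.float64(-0.0011)]
-12.5 [np.float64(-0.0123), np.float64(-0.0045)]
-27.5 [np.float64(-0.0107), np.float64(-0.0075)]
-42.5 [np.float64(-0.0084), np.float64(-0.01)]
-57.5 [np.float64(-0.0055), np.float64(-0.0118)]
-72.5 [np.float64(-0.0023), np.float64(-0.0129)]
-87.5 [np.float64(0.0011), np.float64(-0.013)]
-102.5 [np.float64(0.0045), np.float64(-0.0123)]
-117.5 [np.float64(0.0075), np.float64(-0.0107)]
-132.5 [np.float64(0.01), np.float64(-0.0084)]
-147.5 [np.float64(0.0118), np.float64(-0.0055)]
```

{"fn": "carry_out", "kwargs": {
  "rows": [
    [[0.0129,-0.0023,0],[0,0,0],1],
    [[0.013,0.0011,0],[0,0,0],1],
    [[0.0123,0.0045,0],[0,0,0],1],
    [[0.0107,0.0075,0],[0,0,0],1],
    [[0.0084,0.01,0],[0,0,0],1]
  ]
}}

```text
t: 11.05
ee_pos: [521.7, -157.1, 203.7]
orientation: [-2.219, -2.223, 0.001]
ft_force: [-0.7, -6.1, -2.0]
width: 23.3
```

{"fn": "carry_out", "kwargs": {
  "rows": [
    [[0.0055,0.0118,0],[0,0,0],1],
    [[0.0023,0.0129,0],[0,0,0],1],
    [[-0.0011,0.013,0],[0,0,0],1],
    [[-0.0045,0.0123,0],[0,0,0],1],
    [[-0.0075,0.0107,0],[0,0,0],1],
    [[-0.01,0.0084,0],[0,0,0],1]
  ]
}}

```text
t: 11.55
ee_pos: [590.9, -173.1, 203.5]
orientation: [-2.216, -2.223, 0.005]
ft_force: [-15.8, -5.1, 10.0]
width: 23.9
```

Run:
```python
from h import *
o=readout.get_obs();d=o['ee_pos'][:2]-[548,-198];print(o['ee_pos'],o['ft_force'],np.hypot(*d),np.degrees(np.arctan2(d[1],d[0])))
im=imaging.get_image('wrist');cv2.imwrite(f'pics/w7.png',im[:,:,::-1])
```

```text
[ 590.87230262 -173.10768729  203.54138827] [-15.773251    -5.08041309   9.99650893] 49.57480775398849 30.140103872208964
```

View pics/w7.png

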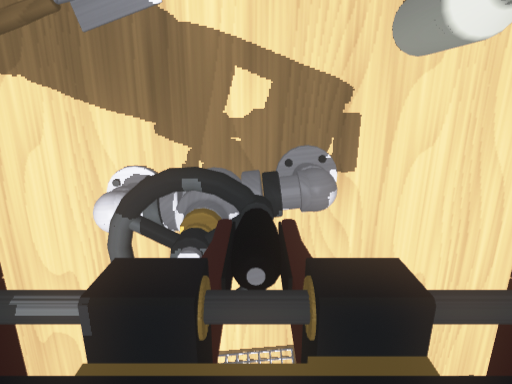

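{"fn": "carry_out", "kwargs": {
  "rows": [
    [[-0.0118,0.004,0],[0,0,0],1]
  ]
}}

```text
t: 11.68
ee_pos: [595.6, -183.7, 203.6]
orientation: [-2.218, -2.222, -0.001]
ft_force: [-4.3, 2.7, 3.5]
width: 23.6
```

{"fn": "carry_out", "kwargs": {
  "rows": [
    [[-0.0043,0.001,0],[0,0,0],1],
    [[-0.0043,0.0006,0],[0,0,0],1]
  ]
}}

```text
t: 11.85
ee_pos: [597.8, -192.9, 203.7]
orientation: [-2.22, -2.223, -0.002]
ft_force: [-1.0, 3.9, 2.4]
width: 23.6
```

{"fn": "carry_out", "kwargs": {
  "rows": [
    [[-0.0043,0.0003,0],[0,0,0],1]
  ]
}}

```text
t: 11.93
ee_pos: [598.1, -197.0, 203.7]
orientation: [2.219, 2.223, 0.003]
ft_force: [1.1, 3.3, 1.5]
width: 23.8
```

{"fn": "carry_out", "kwargs": {
  "rows": [
    [[-0.0044,0,0],[0,0,0],1],
    [[-0.0044,-0.0004,0],[0,0,0],1]
  ]
}}

```text
t: 12.1
ee_pos: [597.8, -206.1, 203.7]
orientation: [2.218, 2.223, 0.002]
ft_force: [3.2, 2.4, -0.7]
width: 23.6
```

{"fn": "carry_out", "kwargs": {
  "rows": [
    [[-0.0043,-0.0007,0],[0,0,0],1],
    [[-0.0042,-0.0012,0],[0,0,0],1]
  ]
}}

```text
t: 12.27
ee_pos: [595.8, -215.1, 203.8]
orientation: [2.218, 2.223, 0.002]
ft_force: [4.5, 2.4, -2.3]
width: 23.8
```

{"fn": "carry_out", "kwargs": {
  "rows": [
    [[-0.0116,-0.006,0],[0,0,0],1],
    [[-0.0097,-0.0088,0],[0,0,0],1],
    [[-0.0071,-0.011,0],[0,0,0],1],
    [[-0.004,-0.0124,0],[0,0,0],1]
  ]
}}

```text
t: 12.6
ee_pos: [557.4, -248.9, 203.7]
orientation: [2.217, 2.221, 0.001]
ft_force: [4.0, 2.8, -1.3]
width: 23.8
```

{"fn": "carry_out", "kwargs": {
  "rows": [
    [[-0.0006,-0.013,0],[0,0,0],1],
    [[0.0028,-0.0128,0],[0,0,0],1],
    [[0.006,-0.0116,0],[0,0,0],1],
    [[0.0088,-0.0097,0],[0,0,0],1]
  ]
}}

```text
t: 12.93
ee_pos: [509.6, -231.5, 203.7]
orientation: [2.218, 2.221, 0.001]
ft_force: [9.4, 3.4, -5.8]
width: 23.5
```

{"fn": "carry_out", "kwargs": {
  "rows": [
    [[0.0076,-0.0044,0],[0,0,0],1],
    [[0.0079,-0.0037,0],[0,0,0],1]
  ]
}}

```text
t: 13.1
ee_pos: [500.8, -215.5, 203.7]
orientation: [2.219, 2.223, -0.002]
ft_force: [4.0, -2.5, -3.1]
width: 23.6
```

{"fn": "carry_out", "kwargs": {
  "rows": [
    [[0.0025,-0.0009,0],[0,0,0],1]
  ]
}}

```text
t: 13.18
ee_pos: [499.8, -212.0, 203.7]
orientation: [-2.219, -2.224, 0.001]
ft_force: [-0.6, -2.4, -1.6]
width: 23.4
```

{"fn": "carry_out", "kwargs": {
  "rows": [
    [[0.0025,-0.0007,0],[0,0,0],1]
  ]
}}

```text
t: 13.27
ee_pos: [499.3, -209.8, 203.7]
orientation: [-2.218, -2.224, 0.002]
ft_force: [-1.1, -2.5, 0.1]
width: 23.7
```

{"fn": "carry_out", "kwargs": {
  "rows": [
    [[0.0017,-0.0003,0],[0,0,0],1]
  ]
}}

```text
t: 13.35
ee_pos: [499.0, -208.1, 203.7]
orientation: [-2.218, -2.224, 0.002]
ft_force: [-4.3, -3.4, 2.7]
width: 23.6
```

{"fn": "carry_out", "kwargs": {
  "rows": [
    [[0.0015,-0.0003,0],[0,0,0],1]
  ]
}}

```text
t: 13.43
ee_pos: [498.7, -206.7, 203.6]
orientation: [-2.218, -2.223, 0.002]
ft_force: [-4.3, -2.4, 2.3]
width: 23.5
```

{"fn": "carry_out", "kwargs": {
  "rows": [
    [[0.001,-0.0001,0],[0,0,0],1]
  ]
}}

```text
t: 13.52
ee_pos: [498.6, -205.6, 203.6]
orientation: [-2.218, -2.223, 0.002]
ft_force: [-4.5, -2.9, 2.7]
width: 23.8
```

{"fn": "carry_out", "kwargs": {
  "rows": [
    [[0.001,-0.0001,0],[0,0,0],1]
  ]
}}

```text
t: 13.6
ee_pos: [498.7, -205.5, 203.7]
orientation: [2.218, 2.224, -0.003]
ft_force: [-5.1, -10.9, -0.7]
width: 23.6
```

{"fn": "carry_out", "kwargs": {
  "rows": [
    [[0.0006,0,0],[0,0,0],1],
    [[0,0,0],[0,0,0],1],
    [[0,0,0],[0,0,0],1]
  ]
}}

```text
t: 13.85
ee_pos: [498.6, -205.5, 203.7]
orientation: [2.218, 2.223, -0.004]
ft_force: [-5.4, -9.6, 0.9]
width: 24.0
```

Run:
```python
from h import *
o=readout.get_obs();print(o['ee_pos'],o['ft_force'],o['moment'])
for n in('wrist','top'):
  im=imaging.get_image(n);cv2.imwrite(f'pics/{n}_stop.png',im[:,:,::-1])
im=imaging.get_image('scene');cv2.imwrite(f'pics/scene_stop.png',im[:,:,::-1])
from scipy.optimize import least_squares
P=np.array([(521.7,-157.1),(595.6,-183.7),(597.8,-192.9),(598.1,-197),(597.8,-206.1),(595.8,-215.1),(557.4,-248.9),(509.6,-231.5),(500.8,-215.5),(499.8,-212),(499.3,-209.8),(498.7,-206.7),(498.6,-205.6)])
r=least_squares(lambda c:np.hypot(*(P-c[:2]).T)-50,[548,-199]);print(r.x,r.fun.round(1))
d=o['ee_pos'][:2]-r.x;print(np.hypot(*d),np.degrees(np.arctan2(d[1],d[0])))
```

```text
[ 498.64505435 -205.5334638   203.67711911] [-5.40691418 -9.64570632  0.90019154] [-1.62668636  0.82166931  0.02843094]
[ 548.21780976 -199.65274359] [ 0.1 -0.   0.  -0.  -0.   0.   0.1  0.1 -0.  -0.  -0.   0.  -0. ]
49.92034604774469 -173.2347291744155
```

View pics/wrist_stop.png

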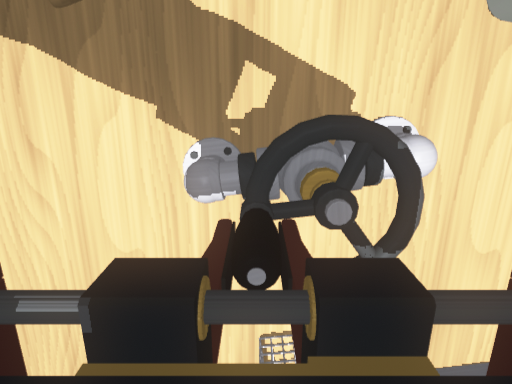

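The wheel stopped at TCP angle 186.8°, where the force went from 2.5 N to about 10 N with no further motion. That agrees with the valve's own axis at about 188° and with a start near 6.4 rad. The circle fit is good to 0.1 mm with centre (548.2,-199.65). Now I'll open by exactly 720°.

```bash
cat > arc.py <<'E'
import numpy as np,sys,json
C=np.array([548.22,-199.65])
def arc(px,py,t0,t1,n,r=50.0):
    th=np.radians(np.linspace(t0,t1,n+1)[1:]);p=np.vstack([[px,py],C+r*np.c_[np.cos(th),np.sin(th)]]);d=np.diff(p,axis=0)/1e3
    print(json.dumps([[[round(x[1],4),round(x[0],4),0],[0,0,0],1] for x in d]))
E
python3 -c "
from arc import *
arc(498.2,-204.3,186.77,366.77,12)
arc(548.22+50*np.cos(np.radians(6.77)),-199.65+50*np.sin(np.radians(6.77)),6.77,186.77,12)"
```

```text
[[[-0.0139, 0.0036, 0], [0, 0, 0], 1], [[-0.0114, 0.0064, 0], [0, 0, 0], 1], [[-0.0093, 0.0091, 0], [0, 0, 0], 1], [[-0.0067, 0.0112, 0], [0, 0, 0], 1], [[-0.0035, 0.0126, 0], [0, 0, 0], 1], [[-0.0002, 0.0131, 0], [0, 0, 0], 1], [[0.0032, 0.0126, 0], [0, 0, 0], 1], [[0.0064, 0.0114, 0], [0, 0, 0], 1], [[0.0091, 0.0093, 0], [0, 0, 0], 1], [[0.0112, 0.0067, 0], [0, 0, 0], 1], [[0.0126, 0.0035, 0], [0, 0, 0], 1], [[0.0131, 0.0002, 0], [0, 0, 0], 1]]
[[[0.0126, -0.0032, 0], [0, 0, 0], 1], [[0.0114, -0.0064, 0], [0, 0, 0], 1], [[0.0093, -0.0091, 0], [0, 0, 0], 1], [[0.0067, -0.0112, 0], [0, 0, 0], 1], [[0.0035, -0.0126, 0], [0, 0, 0], 1], [[0.0002, -0.0131, 0], [0, 0, 0], 1], [[-0.0032, -0.0126, 0], [0, 0, 0], 1], [[-0.0064, -0.0114, 0], [0, 0, 0], 1], [[-0.0091, -0.0093, 0], [0, 0, 0], 1], [[-0.0112, -0.0067, 0], [0, 0, 0], 1], [[-0.0126, -0.0035, 0], [0, 0, 0], 1], [[-0.0131, -0.0002, 0], [0, 0, 0], 1]]
```

{"fn": "carry_out", "kwargs": {
  "rows": [
    [[-0.0139,0.0036,0],[0,0,0],1],
    [[-0.0114,0.0064,0],[0,0,0],1],
    [[-0.0093,0.0091,0],[0,0,0],1],
    [[-0.0067,0.0112,0],[0,0,0],1]
  ]
}}

```text
t: 14.33
ee_pos: [528.5, -245.6, 203.6]
orientation: [-2.218, -2.221, 0.002]
ft_force: [-3.1, 3.2, 3.6]
width: 23.5
```

{"fn": "carry_out", "kwargs": {
  "rows": [
    [[-0.0035,0.0126,0],[0,0,0],1],
    [[-0.0002,0.0131,0],[0,0,0],1],
    [[0.0032,0.0126,0],[0,0,0],1],
    [[0.0064,0.0114,0],[0,0,0],1],
    [[0.0091,0.0093,0],[0,0,0],1],
    [[0.0112,0.0067,0],[0,0,0],1],
    [[0.0126,0.0035,0],[0,0,0],1],
    [[0.0131,0.0002,0],[0,0,0],1]
  ]
}}

```text
t: 15.0
ee_pos: [597.9, -192.8, 203.6]
orientation: [-2.217, -2.223, 0.005]
ft_force: [-14.0, -6.6, 9.1]
width: 23.6
```

{"fn": "carry_out", "kwargs": {
  "rows": [
    [[0.0126,-0.0044,0],[0,0,0],1],
    [[0.0114,-0.0064,0],[0,0,0],1],
    [[0.0093,-0.0091,0],[0,0,0],1],
    [[0.0067,-0.0112,0],[0,0,0],1],
    [[0.0035,-0.0126,0],[0,0,0],1],
    [[0.0002,-0.0131,0],[0,0,0],1],
    [[-0.0032,-0.0126,0],[0,0,0],1],
    [[-0.0064,-0.0114,0],[0,0,0],1],
    [[-0.0091,-0.0093,0],[0,0,0],1],
    [[-0.0112,-0.0067,0],[0,0,0],1],
    [[-0.0126,-0.0035,0],[0,0,0],1],
    [[-0.0131,-0.0002,0],[0,0,0],1]
  ]
}}

```text
t: 16.0
ee_pos: [498.4, -205.1, 203.7]
orientation: [-2.219, -2.223, -0.003]
ft_force: [7.9, 5.8, -4.7]
width: 23.3
```

```bash
cat > st.py <<'E'
from h import *
o=readout.get_obs();d=o['ee_pos'][:2]-[548.22,-199.65];a=np.arctan2(d[1],d[0]);r=np.array([np.cos(a),np.sin(a)]);t=np.array([-r[1],r[0]]);F=o['ft_force'][:2]
print(o['ee_pos'].round(2),'rad',np.hypot(*d).round(2),'ang',(np.degrees(a)%360).round(2),'Fr,Ft',(F@r).round(1),(F@t).round(1),o['t'])
E
python3 st.py
```

```text
[ 498.44 -205.1   203.72] rad 50.08 ang 186.25 Fr,Ft -8.5 -4.9 16.0
```

{"fn": "carry_out", "kwargs": {
  "rows": [
    [[-0.0126,0.0039,0],[0,0,0],1],
    [[-0.0114,0.0064,0],[0,0,0],1],
    [[-0.0093,0.0091,0],[0,0,0],1],
    [[-0.0067,0.0112,0],[0,0,0],1],
    [[-0.0035,0.0126,0],[0,0,0],1],
    [[-0.0002,0.0131,0],[0,0,0],1],
    [[0.0032,0.0126,0],[0,0,0],1],
    [[0.0064,0.0114,0],[0,0,0],1],
    [[0.0091,0.0093,0],[0,0,0],1],
    [[0.0112,0.0067,0],[0,0,0],1],
    [[0.0126,0.0035,0],[0,0,0],1],
    [[0.0131,0.0002,0],[0,0,0],1]
  ]
}}

```text
t: 17.0
ee_pos: [598.1, -194.6, 203.6]
orientation: [-2.219, -2.224, 0.005]
ft_force: [-9.1, -4.8, 5.6]
width: 23.4
```

```bash
python3 st.py
```

```text
[ 598.08 -194.59  203.64] rad 50.12 ang 5.79 Fr,Ft -9.5 -3.8 17.0
```

{"fn": "carry_out", "kwargs": {
  "rows": [
    [[0.0126,-0.004,0],[0,0,0],1],
    [[0.0114,-0.0064,0],[0,0,0],1],
    [[0.0093,-0.0091,0],[0,0,0],1],
    [[0.0067,-0.0112,0],[0,0,0],1],
    [[0.0035,-0.0126,0],[0,0,0],1],
    [[0.0002,-0.0131,0],[0,0,0],1],
    [[-0.0032,-0.0126,0],[0,0,0],1],
    [[-0.0064,-0.0114,0],[0,0,0],1],
    [[-0.0091,-0.0093,0],[0,0,0],1],
    [[-0.0112,-0.0067,0],[0,0,0],1],
    [[-0.0063,-0.0021,0],[0,0,0],1],
    [[0,0,0],[0,0,0],1]
  ]
}}

```text
t: 18.0
ee_pos: [499.8, -187.2, 203.7]
orientation: [2.22, 2.221, 0.0]
ft_force: [2.8, -4.2, -3.6]
width: 23.3
```

```bash
python3 st.py
```

```text
[ 499.77 -187.21  203.71] rad 50.02 ang 165.6 Fr,Ft -3.7 3.3 18.0
```

{"fn": "carry_out", "kwargs": {
  "rows": [
    [[-0.006,-0.001,0],[0,0,0],1],
    [[-0.006,-0.0005,0],[0,0,0],1],
    [[-0.004,0.0003,0],[0,0,0],1],
    [[0,0,0],[0,0,0],1]
  ]
}}

```text
t: 18.33
ee_pos: [498.3, -202.5, 203.7]
orientation: [-2.219, -2.223, 0.001]
ft_force: [0.3, -0.9, 0.7]
width: 23.7
```

```bash
python3 st.py
```

```text
[ 498.32 -202.54  203.69] rad 49.98 ang 183.31 Fr,Ft -0.2 0.9 18.3333
```

{"fn": "carry_out", "kwargs": {
  "rows": [
    [[-0.002,0.0002,0],[0,0,0],1],
    [[-0.0009,0.0001,0],[0,0,0],1],
    [[0,0,0],[0,0,0],1],
    [[0,0,0],[0,0,0],1]
  ]
}}

```text
t: 18.67
ee_pos: [498.5, -204.8, 203.7]
orientation: [-2.219, -2.224, 0.001]
ft_force: [-2.0, 0.4, 2.8]
width: 23.8
```

```bash
python3 st.py
```

```text
[ 498.48 -204.81  203.65] rad 50.0 ang 185.92 Fr,Ft 2.0 -0.6 18.6667
```

{"fn": "carry_out", "kwargs": {
  "rows": [
    [[-0.0008,0,0],[0,0,0],1],
    [[0,0,0],[0,0,0],1],
    [[0,0,0],[0,0,0],1]
  ]
}}

```text
t: 18.92
ee_pos: [498.6, -205.5, 203.7]
orientation: [-2.219, -2.223, 0.0]
ft_force: [-2.4, 1.9, 2.9]
width: 23.6
```

```bash
python3 st.py
python3 - <<'E'
from h import *
ims=[]
for n in('wrist','top','scene'):
  im=imaging.get_image(n)[:,:,::-1];cv2.imwrite(f'pics/{n}_end.png',im)
  old=cv2.imread(f'pics/{n}_stop.png')
  r={'wrist':(110,300,150,450),'top':(150,250,240,360),'scene':(180,270,170,290)}[n]
  a,b=(cv2.cvtColor(np.ascontiguousarray(q),cv2.COLOR_BGR2GRAY).astype(np.float32)[r[0]:r[1],r[2]:r[3]] for q in(old,im))
  print(n,cv2.phaseCorrelate(a,b),np.abs(a-b).mean(),np.abs(a-b).max())
  if n=='wrist': cv2.imwrite('pics/cmp.png',np.vstack([old[100:300],im[100:300]]))
  if n=='top': cv2.imwrite('pics/tend.png',cv2.resize(im[100:260,50:430],None,fx=2,fy=2))
E
python3 st.py
```

```text
[ 498.6  -205.49  203.67] rad 49.96 ang 186.71 Fr,Ft 2.1 -2.1 18.9167
wrist ((-0.035086490828120986, 0.11163084450845417), 1.0021405008104112) 1.3912106 110.0
top ((0.1881838937859257, 0.022965189410733444), 0.9912595822016398) 1.8208333 44.0
scene ((-0.19409024353552695, 0.056480527394739966), 0.9920058427033601) 0.8024074 16.0
[ 498.56 -205.5   203.66] rad 50.01 ang 186.72 Fr,Ft 2.6 -2.2 19.0667
```

View pics/cmp.png

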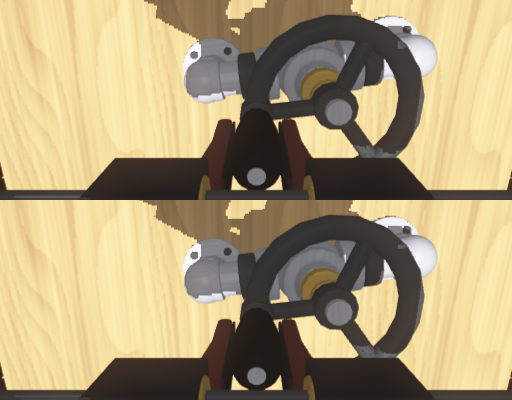

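View pics/tend.png

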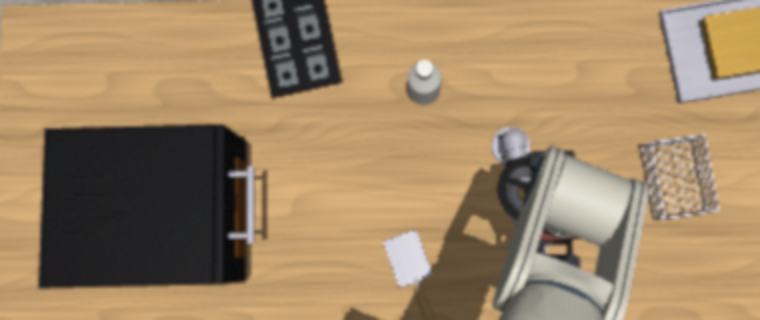

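The wheel, spokes and handle at the end match the picture at the stop to within a fraction of a pixel. The angle is 186.7° against 186.8° at the stop, the residual push is about 2 N, and the tray and loose items have not moved. Handing in.

```bash
python3 -c "
from workcell import close_job
print(close_job())"; python3 st.py
```

```text
the job is handed in; nothing more can be done
None
the job is handed in; nothing more can be done
```

The tray is fully home, and the purge valve was wound shut to its stop and backed off two full turns. I handed the job in at about 19 s with the gripper still holding the handle.

- **Tray:** I pushed it about 142 mm by its bar until it came up against the stop, where the force jumped from 3 to 25 N. The top view afterwards showed it home, and it still was at the end.
- **Valve shut:** I gripped the revolving handle and wound clockwise about 370°. The stop came at a handle angle of 186.8°. The force there rose from 2.5 to about 10 N with no further motion. My rough reading of the valve's axis in the pictures was about 188°, so the two agree to within about 1.5°.
- **Two turns open:** I wound back 720° anticlockwise and finished at 186.7°, within 0.1° of the stop angle. The wrist picture of the wheel and handle matched the one taken at the stop to about 0.1 px. In the top and scene views the match was about 0.2 px.
- **Final hold:** The gripper is closed on the handle with about 2 N of leftover sideways push, less than it takes to turn the wheel.
- **Loose items:** The gripper never touched the bottle, scraper or basket. The last top view shows them where they stood, though I only judged that by eye.

No check failed. The only other mismatch was on the wheel's position: the fixed cameras differed from each other by up to 10 mm, so I relied on the wrist camera and the circle the arm actually traced.

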